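Pull a stuck valve cartridge from a deep bore with a T-pin extractor

ROBOT

A 6-joint arm with a two-finger parallel gripper is mounted at the origin on a cart in front of the work surface, level with it; the furniture and walls round the work are solid. World frame = base frame: x ahead of the robot, y to its left, z up, the work surface at z = 0. Lengths are in m, angles in rad, forces in N, time in s.
With the tool pointing down it reaches from about 0.325 to 0.875 m from the base axis. Payload 4.4 kg.
Tool frame: the origin (TCP) lies at the very end of the fingers, on their centre line; the grasp point (between the pads) lies robot.hold_point_z behind it (robot.hold_point_z is the distance from the TCP to the grasp point, in m); z points along the fingers, y is the line along which they close (so a half turn about z gives the same grasp; the last joint's range is limited). The gripper opens to 85 mm and grips with 20 to 120 N. Pads are 22 mm wide; open, the fingers measure 114 mm over their backs; the gripper's body (76 mm by 85 mm) begins 54 mm behind the grasp point. The pads swing forward as they close: fully open they stand 13 mm farther back than shut.
Start: joints at [-1.476, 0.207, 1.542, -0, 1.393, -0.15], TCP at [0.14, -0.558, 0.208] pointing down, gripper open.
Joint ranges: [-2.73, 2.73], [-0.86, 2.22], [0.23, 2.46], [-1.11, 4.25], [0.08, 2.63], [-2.82, 2.82]. Speed limits (rad/s): [2.79, 2.79, 3.14, 3.14, 3.14, 3.14].

INTERFACE

Orientations are given as a rotation vector (axis times angle).
In Python, from station import monitor, vision, robot gives the robot as it stands.
- The arm moves only by the shell command python3 -m crank 'ROWS' [FORCE]. ROWS is JSON, a list that holds one entry, the list of rows, each a list of 7 numbers: the shift along the tool's x, y, z in mm, then the turn, a rotation vector about the tool's x, y, z in degrees, then the opening in per cent of the stroke, from 0 (shut) to 100 (fully open). In form: [[[tx, ty, tz, rx, ry, rz, jaw], ...]]. A call has exactly 8 rows; each row is the pose to reach, as a shift and turn from the pose commanded when the call began, along the tool's axes at that moment; what a row does not reach only later rows make up. A row lasts 1/12 s, in which the tool goes at most 41.7 mm and 7.16 degrees, less where a joint would pass 70% of its speed; a pose out of reach is approached as far as the arm can. A call with a gripper value outside its range is refused whole. The fingers move at their own pace and stop on an object; FORCE is the grip in N (left out, the last holds). Time passes only in rows, so rows that repeat a pose let the fingers close, or fill a call up. It gives the time, the measured TCP pose, the force, the opening and the grip force at its end, in the units of the state.
- monitor.get_obs(): the state, without advancing time (a new reading comes with each control period).
- vision.capture(name): name is "side" or "top" or "wrist"; returns the picture (420x560x3 uint8, red, green, blue); there is no depth.
- vision.camera_model(name): a dict with "fov_y" (degrees; the focal length in pixels is half the picture's height over the tangent of half this angle, whatever the lens; pixels are square), "cx", "cy" (the principal point, pixels), "dist" ([k1, k2, p1, p2, k3] as OpenCV has them; the pictures are not rectified), "origin" and "orientation" of the camera in the world. Camera axes: x right, y up, looking along -z (the intrinsics and any distortion apply to the point x, -y, -z); pixel columns grow to the right and rows downward; lengths in m; the calibration is good to about 2 mm. A picture is of the moment at which its call begins: read the wrist's pose just before it. camera_model takes no time and is no camera call; for the wrist camera it gives the pose at the moment of the call.
- robot.job_done(): hands the job in; it is judged then, once.
The state is a dict: "t": time; "joint_pos": joint angles; "joint_velocities": joint speeds; "joint_torque": joint torques, N m; "ee_pos": TCP position; "orientation": TCP orientation; "ft_force": force on the tool from outside, world axes, zero at the start; "ft_torque": the same for the moment, N m; "width": opening from 0.0 (shut) to 1.0 (fully open); "gripper_force": force on a finger pad.
Only numpy, scipy, OpenCV 4.12 (cv2) and the standard library are available. Lean on these libraries where they do the work, as an engineer would, in place of code of your own. Each camera call takes 0.05 s, during which the arm holds its last target. There are 200 camera calls.

TASK

The old valve cartridge is stuck at the bottom of the deep bore in the upright aluminium block. Take the red T-handled extractor from its stand, feel its cross pin gently through the slot in the cartridge's cap (no hard pushing), hook it with a quarter turn and draw the cartridge straight up and out without touching it with the fingers. Lower it on the extractor, upright and fully down, into the free pocket of the blue rack, unhook the extractor and put it back in its stand, and leave everything else where it is.

Things in the scene. Friction and masses are not known exactly. Their poses are not given: they have to be found in the camera images.
- extractor: Loose hand tool, 158 mm long, 0.16 kg, standing upright in its stand. Origin at its lower tip, z up along the 6.4 mm round shank, x along the handle bar and the pin. A flange disc 36 mm across has its underside 115 mm above the tip and rests on the stand's rim.
- extractor_handle (a point): Centre of the red handle bar, 146 mm above the tip: grip here, with about 40 N. The bar is 76 mm long (x), 18 mm thick (y) and 24 mm high.
- extractor_pin (a point): Centre of the round cross pin at the tip, 2.5 mm above it: 5 mm thick, 24 mm long, parallel to the handle bar (a half turn makes no difference). Push with it no harder than about 15 N.
- stand: Fixed grey tube, 39 mm across, 125 mm high, open on top, bore 30 mm, on a dark round foot 80 mm across. Origin under the foot's centre. The seated extractor has its tip 10 mm above this origin; any yaw will do.
- stand_mouth (a point): Centre of the stand's upper rim, 125 mm above the bench.
- housing: Fixed upright aluminium block 76 x 76 mm, 140 mm high, on a 130 x 94 mm (x, y) dark base plate; black-and-blue tube connectors reach 66 mm from the centre along y. Origin under the centre of the base plate, z up.
- bore_mouth (a point): Centre of the round vertical bore's mouth on top of the block, 140 mm above the bench. The bore is 42 mm across and 128 mm deep.
- cartridge: Loose brass cartridge 39 mm across, 40 mm high, 0.3 to 0.4 kg, seated on the bore's floor, its top 88 mm below the mouth. Origin at the centre of its underside, z up. Its seal, 10 mm above the underside, rubs in the bore: drawing it up takes 10 to 20 N until the seal leaves the mouth.
- cap_top (a point): Centre of the cap's top face, 40 mm above the cartridge's underside. In the cap a through slot, 8 mm wide, 28 mm long, for the pin. Its direction is NOT measured: it lies 0.35 to 2.0 rad counter-clockwise (seen from above) of the cartridge's x axis (a stiff swivel, 0.15 Nm). Find it by feel: turn the pin in small steps under a push of 5 N until it drops in.
- cap_underside (a point): Centre of the cap's underside, 33 mm above the cartridge's underside. The hollow below it, 30 mm wide, floor 17 mm lower, lets the pin turn freely while the tip is 6 to 16 mm below this point. A groove at right angles to the slot (10 mm wide, 3.5 mm deep) takes the pin when it is lifted after a quarter turn. To unhook, lower 8 mm or more, turn back to the slot, lift.
- rack: Fixed blue block 76 x 140 mm (x, y), 24 mm high, with two round pockets 46 mm across and 18 mm deep, 64 mm apart along y. Origin under its centre. The pocket at y = +32 mm is free; the other holds the new cartridge.
- free_pocket (a point): Centre of the floor of the free pocket, 6 mm above the bench: where the old cartridge's underside goes.
- new_cartridge: Loose new cartridge with a yellow cover on top, 39 mm across, 55 mm high, standing in the other pocket of the rack; stays there.
- filter_regulator: Bystander: grey filter regulator with blue knob and gauges, lying, 70x260x111 mm, near the robot on the left.
- valve_block: Bystander: grey valve block with a black elbow on top, 52x70x118 mm, standing at the right.
- regulator_b: Bystander: upright regulator with a blue knob and a gauge, 77x55x116 mm, behind the block.
- silencer_a: Bystander: small brass silencer, 21x45x19 mm, lying behind the stand.
- nipple_a: Bystander: small brass nipple, 22x32x19 mm, lying between the robot and the rack.

How it is judged:
On the way, in this order (a step that is already met when the one before it is completed fails the run):
1. the cartridge hangs on the extractor's pin clear above the block, not held by the fingers (z of cartridge in the frame of housing above 0.143 m and z of extractor in the frame of cartridge between 0.01 and 0.034 m and horizontal distance between extractor and cartridge below 0.009 m and angle between cartridge's own z axis and vertical below 0.35 rad and contact force between the fingers and cartridge below 0.5 N), for 0.2 s.
2. the cartridge stands upright and fully down in the free pocket with the extractor's tip still inside it (set down, not dropped) (horizontal distance between cartridge and free_pocket below 0.007 m and z of cartridge in the frame of free_pocket below 0.003 m and angle between cartridge's own z axis and vertical below 0.08 rad and z of extractor in the frame of cartridge between 0.01 and 0.034 m and horizontal distance between extractor and cartridge below 0.009 m), for 0.2 s.
At the end, for the whole second after the job is handed in: the old cartridge stands in the rack's free pocket: within 7 mm of its centre, its underside within 3 mm of the pocket floor, upright within 0.08 rad; the extractor is back in its stand: axis within 8 mm of the stand's, flange down on the rim within 6 mm, upright within 0.08 rad; both at rest (horizontal distance between cartridge and free_pocket below 0.007 m and z of cartridge in the frame of free_pocket below 0.003 m and angle between each of cartridge, extractor's own z axis and vertical below 0.08 rad and linear speed of each of cartridge, extractor below 0.02 m/s and horizontal distance between extractor and stand_mouth below 0.008 m and z of extractor in the frame of stand below 0.016 m); the robot touches nothing.
It fails at once if the extractor presses on or pulls at the cartridge with more than 35 N (contact force between extractor and cartridge above 35 N).
It fails at once if the extractor presses on the block with more than 35 N (contact force between extractor and housing above 35 N).
It fails at once if the robot itself touches the old cartridge (contact force between any of the fingers, the arm and cartridge above 1 N).
It fails at once if the new cartridge is moved by more than 15 mm (distance of new_cartridge from where it was at the start of the episode above 0.015 m).
It fails at once if a bystander is moved by more than 20 mm (distance of any of filter_regulator, valve_block, regulator_b, silencer_a, nipple_a from where it was at the start of the episode above 0.02 m).
It also fails if it takes over 72 s, if anything falls off the work surface, if the arm or the gripper's body presses on something with over 40 N, if the wrist force passes 120 N, or if a joint passes its speed limit or range.

## Working session

There is one attempt and no reset: what is moved stays moved. The work goes in short steps, Python scripts to look and compute and a shell command to move; the robot and the scene stay as the last step left them, time stands still between calls to the robot, and variables do not carry over. Pictures are saved under pics/ and viewed, at most 13 in all, crops included, and the job is handed in when it is done.

```bash
ls; mkdir -p pics; python3 - <<'E'
from station import monitor, vision, robot
import cv2,numpy as np
o=monitor.get_obs();print(o,robot.hold_point_z)
for n in("top","side"):
    print(n,vision.camera_model(n)); im=vision.capture(n); cv2.imwrite(f'pics/{n}0.png',im[:,:,::-1])
print(vision.camera_model("wrist"))
E
```

```text
pics
{'t': 0.0, 'joint_pos': array([-1.47552783e+00,  2.07449729e-01,  1.54299834e+00,  4.21430474e-05,
        1.39349994e+00, -1.50498841e-01]), 'joint_velocities': array([ 0.0004495 ,  0.00165887,  0.00167977,  0.0007564 , -0.00014312,
        0.00033054]), 'joint_torque': array([ 1.66573660e-03, -3.83028674e+01, -2.91594189e+01, -2.25252342e-05,
        1.06039832e-02,  1.47814467e-05]), 'ee_pos': array([ 0.13982148, -0.55688493,  0.20688791]), 'orientation': array([-3.11556871e+00, -3.84779471e-01, -1.67153680e-04]), 'ft_force': array([-0.04531359, -0.29939406,  0.23593992]), 'ft_torque': array([0.0404914 , 0.03551177, 0.01921874]), 'gripper_force': 0.0, 'width': 0.9997540966104908} 0.0187
top {'fov_y': 51.60821869781285, 'cx': 280.5239790767028, 'cy': 205.78389494526394, 'dist': array([-0.00881739,  0.        ,  0.        ,  0.        ,  0.        ]), 'origin': array([ 0.30520607, -0.0942195 ,  1.30557577]), 'orientation': array([ 0.17163932, -0.17326005, -1.55773768])}
side {'fov_y': 42.624751702622135, 'cx': 285.76022308461273, 'cy': 204.10792902676053, 'dist': array([-0.00066954,  0.        ,  0.        ,  0.        ,  0.        ]), 'origin': array([ 0.02927961, -1.20892423,  0.5603051 ]), 'orientation': array([ 1.19545497, -0.26185042, -0.37687937])}
{'fov_y': 64.04463550818548, 'cx': 282.0009196325282, 'cy': 211.87368685344794, 'dist': array([-0.05371244,  0.        ,  0.        ,  0.        ,  0.        ]), 'origin': array([ 0.21384439, -0.53845863,  0.37279787]), 'orientation': array([-0.26075918,  0.20579833, -1.314515  ])}
```

View pics/top0.png

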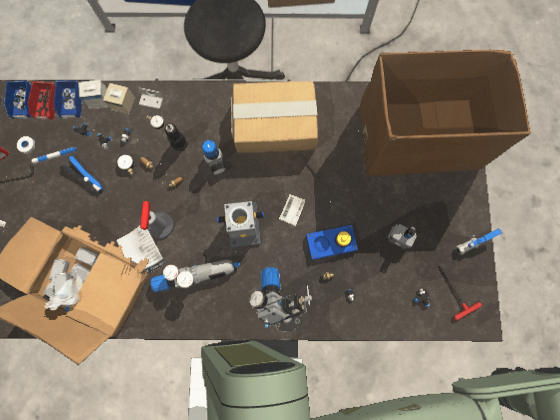

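View pics/side0.png

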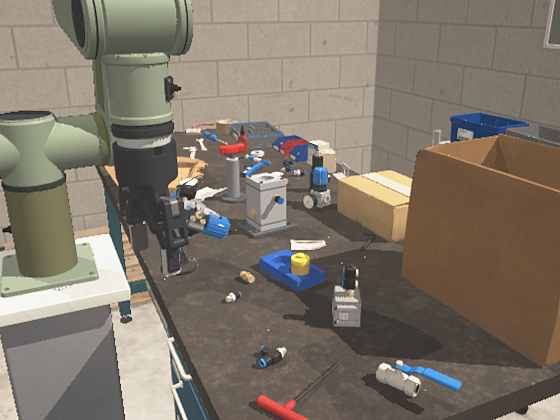

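The top view shows the extractor's red handle at about (145,214), the block's bore at (240,215), the rack at (332,242) with its free pocket at (321,243), and the yellow new cartridge at (344,239).

```bash
cat > h.py <<'E'
from station import monitor, vision, robot
import cv2,numpy as np
from scipy.spatial.transform import Rotation as R
H,W=420,560
def K(m):
    f=H/2/np.tan(np.radians(m['fov_y'])/2); return np.array([[f,0,m['cx']],[0,f,m['cy']],[0,0,1]])
def ray(m,px):
    p=cv2.undistortPoints(np.array(px,float).reshape(-1,1,2),K(m),m['dist']).reshape(-1,2)
    d=np.c_[p[:,0],-p[:,1],-np.ones(len(p))]
    return R.from_rotvec(m['orientation']).apply(d)
def onz(m,px,z):
    d=ray(m,px); o=m['origin']; return o+d*((z-o[2])/d[:,2])[:,None]
def proj(m,P):
    q=R.from_rotvec(m['orientation']).inv().apply(np.atleast_2d(P)-m['origin'])
    return cv2.projectPoints(q*[1,-1,-1],np.zeros(3),np.zeros(3),K(m),m['dist'])[0].reshape(-1,2)
def blobs(im,lo,hi,roi,amin=20):
    hsv=cv2.cvtColor(im,cv2.COLOR_RGB2HSV); 
    if lo[0]<0: hsv[...,0]=(hsv[...,0].astype(int)+90)%180; lo=(lo[0]+90,)+tuple(lo[1:]); hi=(hi[0]+90,)+tuple(hi[1:])
    k=cv2.inRange(hsv,tuple(lo),tuple(hi)); x0,y0,x1,y1=roi; z=np.zeros_like(k); z[y0:y1,x0:x1]=k[y0:y1,x0:x1]
    c,_=cv2.findContours(z,cv2.RETR_EXTERNAL,cv2.CHAIN_APPROX_NONE)
    return sorted([a for a in c if cv2.contourArea(a)>amin],key=cv2.contourArea)[::-1]
def tri(m1,p1,m2,p2):
    a=ray(m1,p1)[0];b=ray(m2,p2)[0]
    s=np.linalg.lstsq(np.c_[a,-b],m2['origin']-m1['origin'],rcond=None)[0]
    A=m1['origin']+a*s[0];B=m2['origin']+b*s[1]; return (A+B)/2,np.linalg.norm(A-B)
E
python3 - <<'E'
from h import *
im=cv2.imread('pics/top0.png')[:,:,::-1].copy(); m=vision.camera_model('top')
for n,lo,hi,roi,z in [('handle',(-8,120,80),(8,255,255),(130,190,165,240),.16),('rack',(100,120,50),(125,255,255),(295,215,370,270),.024),('yellow',(20,120,120),(35,255,255),(325,225,365,255),.061)]:
    c=blobs(im,lo,hi,roi)[0]; r=cv2.minAreaRect(c); print(n,cv2.contourArea(c),r,onz(m,[r[0]],z), onz(m,cv2.boxPoints(r),z).round(3).tolist())
print('bore',onz(m,[(240,215)],.14))
cv2.imwrite('pics/crop.png',cv2.resize(im[180:280,120:380],None,fx=3,fy=3,interpolation=cv2.INTER_CUBIC)[:,:,::-1])
E
```

```text
handle 192.0 ((144.96041870117188, 214.89602661132812), (8.457816123962402, 28.259056091308594), 5.710592269897461) [[0.53373014 0.26999825 0.16      ]] [[0.496, 0.282, 0.16], [0.574, 0.281, 0.16], [0.572, 0.258, 0.16], [0.494, 0.26, 0.16]]
rack 1177.5 ((331.6191101074219, 241.57847595214844), (26.61818504333496, 47.93577575683594), 78.36637115478516) [[ 0.48361251 -0.24707955  0.024     ]] [[0.508, -0.17, 0.024], [0.538, -0.31, 0.024], [0.46, -0.324, 0.024], [0.43, -0.185, 0.024]]
yellow 135.5 ((343.5, 238.5), (13.0, 13.0), 90.0) [[ 0.48761987 -0.27718005  0.061     ]] [[0.506, -0.259, 0.061], [0.507, -0.297, 0.061], [0.469, -0.295, 0.061], [0.469, -0.258, 0.061]]
bore [[0.53910107 0.01610437 0.14      ]]
```

View pics/crop.png

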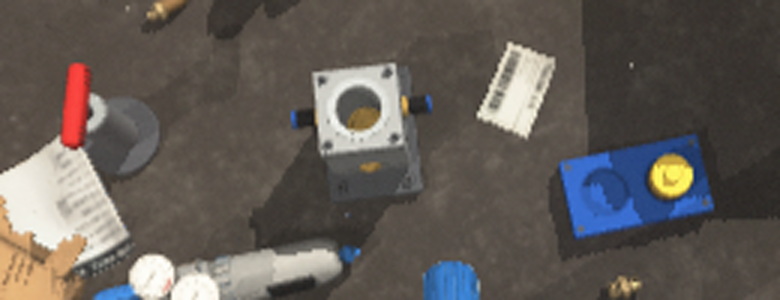

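The crop confirms the layout: the bore is at about (357,110) with brass visible inside, the free pocket at (604,190), and the handle bar runs almost along world x. I'll go first to a wrist-camera look straight down into the bore.

```bash
cat >> h.py <<'E'
def plan(P,yaw):
    "shift (mm) and turn (deg) in tool axes to TCP P, tool x at yaw, pointing down"
    o=monitor.get_obs(); r=R.from_rotvec(o['orientation'])
    T=R.from_matrix(np.array([[np.cos(yaw),np.sin(yaw),0],[np.sin(yaw),-np.cos(yaw),0],[0,0,-1]]).T.T)
    print('plan',(r.inv().apply(np.array(P)-o['ee_pos'])*1e3).round(1),np.degrees((r.inv()*T).as_rotvec()).round(2),'t',round(o['t'],2),'q6',o['joint_pos'][5].round(2))
def st():
    o=monitor.get_obs(); x=R.from_rotvec(o['orientation']).as_matrix()
    print('t',round(o['t'],2),'p',(o['ee_pos']*1e3).round(1),'yaw',np.degrees(np.arctan2(x[1,0],x[0,0])).round(1),'tilt',np.degrees(np.arccos(-x[2,2])).round(2),'F',o['ft_force'].round(1),'T',o['ft_torque'].round(2),'g',round(o['gripper_force'],1),round(o['width'],3),'q6',o['joint_pos'][5].round(2))
E
R8='[450,-478,-60,0,0,14,100]'
python3 -m crank '[[[450,-478,-60,0,0,14,100],[450,-478,-60,0,0,14,100],[450,-478,-60,0,0,14,100],[450,-478,-60,0,0,14,100],[450,-478,-60,0,0,14,100],[450,-478,-60,0,0,14,100],[450,-478,-60,0,0,14,100],[450,-478,-60,0,0,14,100]]]'
python3 -c "
from h import *
st();plan([.46,.016,.27],0)
m=vision.camera_model('wrist');print(R.from_rotvec(m['orientation']).apply([0,0,-1]))"
```

```text
t: 0.77
ee_pos: [0.302, -0.2658, 0.2382]
orientation: [-3.141, -0.001, 0.0]
ft_force: [0.8, -0.6, 0.6]
width: 1.001
gripper_force: 0.0
t 0.77 p [ 302.  -265.8  238.2] yaw 0.0 tilt 0.03 F [ 0.8 -0.6  0.6] T [ 0.02  0.   -0.  ] g 0.0 1.001 q6 0.63
plan [ 158.2 -281.7  -31.7] [-0.03  0.01  0.03] t 0.77 q6 0.63
[-3.03903950e-01  3.50361844e-05 -9.52702676e-01]
```

```bash
python3 -m crank '[[[158,-282,-32,0,0,0,100],[158,-282,-32,0,0,0,100],[158,-282,-32,0,0,0,100],[158,-282,-32,0,0,0,100],[158,-282,-32,0,0,0,100],[158,-282,-32,0,0,0,100],[158,-282,-32,0,0,0,100],[158,-282,-32,0,0,0,100]]]'
python3 - <<'E'
from h import *
st();m=vision.camera_model('wrist');im=vision.capture('wrist');cv2.imwrite('pics/w1.png',im[:,:,::-1])
c=proj(m,[[.539,.016,.14],[.539,.016,.052],[.534,.27,.156]]);print(m['origin'],c)
u,v=c[1].astype(int);cr=im[max(v-60,0):v+60,max(u-60,0):u+60]
cv2.imwrite('pics/w1c.png',np.hstack([cv2.resize(cr,(480,480),interpolation=cv2.INTER_CUBIC)])[:,:,::-1]);print(u,v)
E
```

```text
t: 1.43
ee_pos: [0.46, 0.0173, 0.2705]
orientation: [-3.141, -0.005, -0.0]
ft_force: [1.0, -1.1, -0.6]
width: 1.001
gripper_force: 0.0
t 1.43 p [460.   17.3 270.5] yaw 0.2 tilt 0.04 F [ 1.  -1.1 -0.6] T [ 0.02 -0.1  -0.02] g 0.0 1.001 q6 1.42
[0.53624776 0.0173445  0.43623983] [[283.63938235 102.0700208 ]
 [283.27161475 102.84653001]
 [-18.22412689 112.62307937]]
283 102
```

View pics/w1.png

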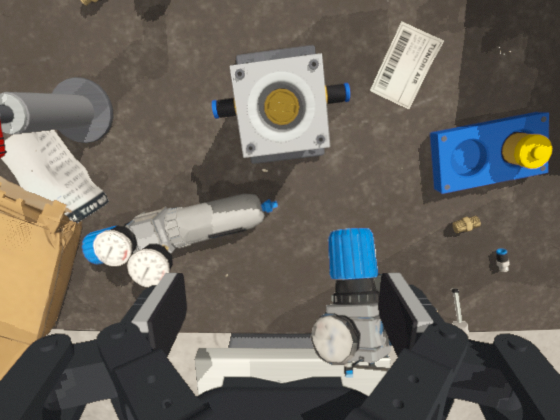

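View pics/w1c.png

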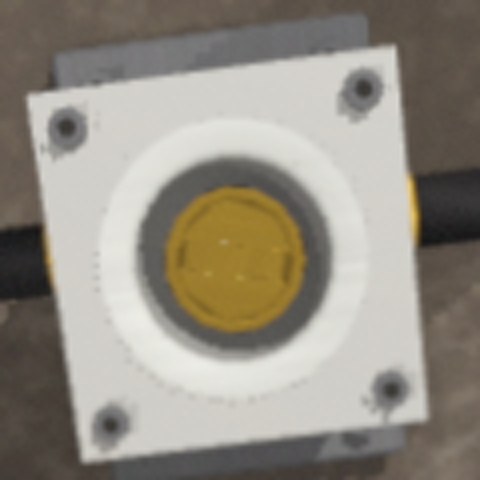

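The wrist view shows the bore at about (282,106), the rack's free pocket at (468,156), the yellow cover at (526,149), and the stand at left, (5–110,110). In the crop the cap shows dark marks at its left and right ends, (185,258) and (290,262), 28 mm or so apart, which hints at a slot nearly along world y.

```bash
python3 - <<'E'
from h import *
m=vision.camera_model('wrist'); im=cv2.imread('pics/w1.png')[:,:,::-1].copy()
c=blobs(im,(15,120,60),(30,255,255),(255,75,310,135))[0]; e=cv2.fitEllipse(c); print('cap',e,onz(m,[e[0]],.052))
# bore: dark inside white
g=cv2.cvtColor(im,cv2.COLOR_RGB2GRAY); k=((g<150)*255).astype(np.uint8); z=np.zeros_like(k); z[66:146,246:320]=k[66:146,246:320]
cs,_=cv2.findContours(z,cv2.RETR_EXTERNAL,cv2.CHAIN_APPROX_NONE)
c=max(cs,key=cv2.contourArea); e2=cv2.fitEllipse(c); print('bore',cv2.contourArea(c),e2,onz(m,[e2[0]],.14))
s=335*.013/(m['origin'][2]-.052)
for a in range(0,180,10):
    v=[]
    for b in (0,180):
        t=np.radians(a+b); P=onz(m,[e[0]],.052)[0]+.013*np.array([np.cos(t),np.sin(t),0]); q=proj(m,P)[0].astype(np.float32)
        v.append(int(cv2.getRectSubPix(g,(3,3),(float(q[0]),float(q[1]))).mean()))
    print(a,v,end='; ')
for n,lo,hi,roi,zz in [('rack',(100,120,50),(125,255,255),(425,105,559,200),.024),('yellow',(20,120,120),(35,255,255),(495,120,559,180),.061)]:
    c=blobs(im,lo,hi,roi)[0]; r=cv2.minAreaRect(c); print(n,r,onz(m,[r[0]],zz), onz(m,cv2.boxPoints(r),zz).round(3).tolist())
print('pocket',onz(m,[(468,156)],.024))
cr=im[85:128,260:304]; l=cv2.createCLAHE(4,(2,2)).apply(cv2.cvtColor(cr,cv2.COLOR_RGB2GRAY)); cv2.imwrite('pics/cap.png',cv2.resize(l,(440,430),interpolation=cv2.INTER_CUBIC))
plan([.534,.27,.25],0)
E
```

```text
cap ((281.1590270996094, 106.35704803466797), (34.01095199584961, 35.34588623046875), 3.0938656330108643) [[0.53838348 0.02382469 0.052     ]]
bore 1807.0 ((281.3910827636719, 105.38450622558594), (46.73390579223633, 49.31864929199219), 146.1188201904297) [[0.53910818 0.02300938 0.14      ]]
0 [126, 123]; 10 [127, 123]; 20 [126, 123]; 30 [125, 123]; 40 [124, 123]; 50 [123, 125]; 60 [124, 126]; 70 [120, 120]; 80 [114, 114]; 90 [113, 116]; 100 [118, 124]; 110 [124, 125]; 120 [125, 125]; 130 [123, 126]; 140 [121, 126]; 150 [121, 124]; 160 [122, 123]; 170 [123, 124]; rack ((491.32373046875, 151.64004516601562), (62.827457427978516, 126.55853271484375), 78.83512115478516) [[ 0.48864545 -0.23798757  0.024     ]] [[0.51, -0.148, 0.024], [0.542, -0.3, 0.024], [0.467, -0.335, 0.024], [0.433, -0.174, 0.024]]
yellow ((528.1500854492188, 152.45001220703125), (33.203914642333984, 48.06662368774414), 71.56504821777344) [[ 0.49309156 -0.25902919  0.061     ]] [[0.502, -0.224, 0.061], [0.52, -0.274, 0.061], [0.485, -0.296, 0.061], [0.466, -0.243, 0.061]]
pocket [[ 0.48267604 -0.208839    0.024     ]]
plan [  73.4 -247.9   22.6] [-0.3  -0.2   0.43] t 1.48 q6 1.42
```

View pics/cap.png

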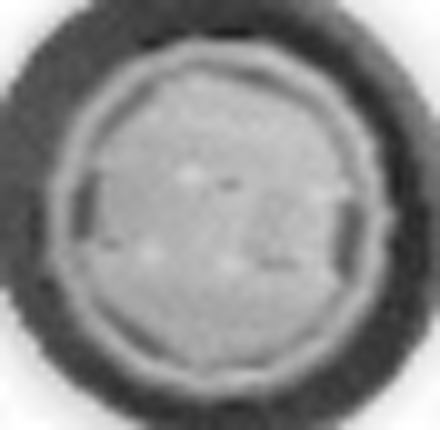

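The enhanced cap view shows a dark slot end on each side, at (87,205) and (347,235), 26–28 mm apart, giving a slot yaw of about 84°. The arm was still settling in that shot, so I'll take a settled frame for metric use.

```bash
cat > look.py <<'E'
from h import *
st();m=vision.camera_model('wrist');im=vision.capture('wrist');cv2.imwrite('pics/w2.png',im[:,:,::-1]);st()
c=blobs(im,(15,120,60),(30,255,255),(255,75,310,135))[0]; e=cv2.fitEllipse(c); print('cap',e[0],e[1],onz(m,[e[0]],.052))
g=cv2.cvtColor(im,cv2.COLOR_RGB2GRAY); k=((g<150)*255).astype(np.uint8); z=np.zeros_like(k); z[66:146,246:316]=k[66:146,246:316]
cs,_=cv2.findContours(z,cv2.RETR_EXTERNAL,cv2.CHAIN_APPROX_NONE)
c=max(cs,key=cv2.contourArea); e2=cv2.fitEllipse(c); print('bore',e2[0],e2[1],onz(m,[e2[0]],.14))
c=blobs(im,(100,120,50),(125,255,255),(425,105,559,200))[0]; z=np.zeros_like(g); cv2.drawContours(z,[c],-1,255,-1)
a=cv2.approxPolyDP(c,6,True).reshape(-1,2); print('rack corners px',a.tolist(), onz(m,a,.024).round(3).tolist())
E
python3 look.py; python3 -c "
from h import *
plan([.534,.27,.25],0)"
```

```text
t 1.48 p [462.3  21.5 271.1] yaw 0.4 tilt 0.36 F [2.4 2.5 0.4] T [ 0.08 -0.02 -0.01] g 0.0 1.001 q6 1.42
t 1.53 p [460.8  18.3 270.6] yaw 0.5 tilt 0.11 F [ 0.6 -0.1 -0.4] T [-0.01 -0.   -0.  ] g 0.0 1.001 q6 1.41
cap (286.1029357910156, 109.2696304321289) (33.9734992980957, 35.10908508300781) [[0.53532627 0.01835826 0.052     ]]
bore (287.36590576171875, 108.89136505126953) (46.67537307739258, 48.610748291015625) [[0.53627148 0.01791363 0.14      ]]
rack corners px [[552, 116], [434, 136], [438, 191], [449, 196], [550, 176], [551, 166], [545, 175], [508, 165], [504, 152], [518, 135], [552, 140]] [[0.534, -0.308, 0.024], [0.506, -0.162, 0.024], [0.437, -0.177, 0.024], [0.431, -0.192, 0.024], [0.459, -0.323, 0.024], [0.472, -0.321, 0.024], [0.46, -0.316, 0.024], [0.472, -0.263, 0.024], [0.489, -0.255, 0.024], [0.51, -0.269, 0.024], [0.505, -0.315, 0.024]]
plan [  75.3 -251.    21.1] [-0.09 -0.05  0.48] t 1.53 q6 1.41
```

```bash
python3 -m crank '[[[75,-251,21,0,0,0,100],[75,-251,21,0,0,0,100],[75,-251,21,0,0,0,100],[75,-251,21,0,0,0,100],[75,-251,21,0,0,0,100],[75,-251,21,0,0,0,100],[75,-251,21,0,0,0,100],[75,-251,21,0,0,0,100]]]' >/dev/null
python3 - <<'E'
from h import *
vision.capture('side')
st();m=vision.camera_model('wrist');im=vision.capture('wrist');cv2.imwrite('pics/w3.png',im[:,:,::-1]);st()
print(proj(m,[[.534,.27,.168]]))
c=blobs(im,(-8,120,60),(8,255,255),(200,120,360,400)); 
for a in c[:2]:
    r=cv2.minAreaRect(a); print(r,onz(m,[r[0]],.168),onz(m,cv2.boxPoints(r),.168).round(3).tolist())
E
```

```text
t 2.25 p [533.5 265.3 248.2] yaw 0.2 tilt 0.17 F [-0.6  0.4  0.9] T [-0.02 -0.03 -0.02] g 0.0 1.001 q6 1.88
t 2.3 p [533.6 264.2 248.6] yaw 0.1 tilt 0.14 F [-1.  -0.5 -0.8] T [-0.03  0.03 -0.03] g 0.0 1.001 q6 1.88
[[275.5076113  208.42231606]]
((275.5, 205.0), (94.0, 23.0), 90.0) [[0.53673638 0.26999576 0.168     ]] [[0.573, 0.278, 0.168], [0.573, 0.261, 0.168], [0.498, 0.261, 0.168], [0.497, 0.279, 0.168]]
```

View pics/w3.png

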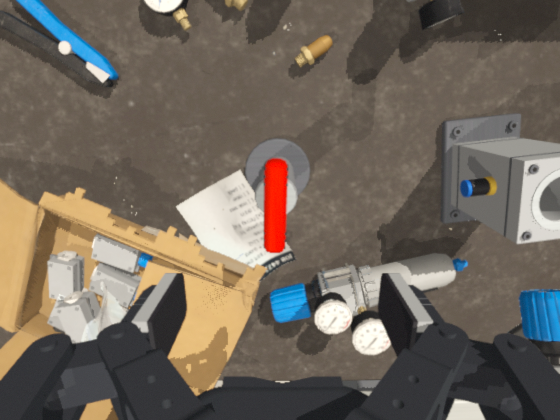

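The handle bar spans (275,160)–(275,250), 76 mm long, centred at (0.535, 0.270), yaw 0, and nothing is in the fingers' way.

```bash
python3 -c "
from h import *
plan([.5355,.27,.137],0)"
```

```text
plan [  2.1  -6.  111.6] [0.1  0.1  0.09] t 2.3 q6 1.88
```

```bash
python3 -m crank '[[[0,-4,20,0,0,0,100],[0,-4,40,0,0,0,100],[0,-4,50,0,0,0,100],[0,-4,50,0,0,0,100],[0,-4,50,0,0,0,100],[0,-4,50,0,0,0,100],[0,-4,50,0,0,0,100],[0,-4,50,0,0,0,100]]]' >/dev/null
python3 -c "
from h import *
st();plan([.5355,.27,.137],0)"
```

```text
t 2.97 p [534.9 269.5 201. ] yaw 0.1 tilt 0.15 F [-0.3 -0.1  0.5] T [0.07 0.   0.08] g 0.0 0.998 q6 1.89
plan [ 0.4 -0.5 64. ] [-0.05 -0.15  0.07] t 2.97 q6 1.89
```

```bash
python3 -m crank '[[[0,0,25,0,0,0,100],[0,0,50,0,0,0,100],[0,0,63,0,0,0,100],[0,0,63,0,0,0,100],[0,0,63,0,0,0,60],[0,0,63,0,0,0,10],[0,0,63,0,0,0,5],[0,0,63,0,0,0,5]]]' 40 >/dev/null
python3 -m crank '[[[0,0,0,0,0,0,5],[0,0,0,0,0,0,5],[0,0,0,0,0,0,5],[0,0,0,0,0,0,5],[0,0,0,0,0,0,5],[0,0,0,0,0,0,5],[0,0,0,0,0,0,5],[0,0,0,0,0,0,5]]]' 40
python3 -c "
from h import *
st()"
```

```text
t: 4.3
ee_pos: [0.5347, 0.2698, 0.1375]
orientation: [-3.141, -0.002, -0.003]
ft_force: [-1.1, 1.5, 4.8]
width: 0.195
gripper_force: 41.6
t 4.3 p [534.7 269.8 137.5] yaw 0.1 tilt 0.11 F [-1.1  1.5  4.8] T [-0.01  0.2  -0.03] g 41.6 0.195 q6 1.89
```

```bash
python3 -m crank '[[[0,0,-20,0,0,0,5],[0,0,-45,0,0,0,5],[0,0,-75,0,0,0,5],[0,0,-105,0,0,0,5],[0,0,-135,0,0,0,5],[0,0,-155,0,0,0,5],[0,0,-160,0,0,0,5],[0,0,-160,0,0,0,5]]]' 40 >/dev/null
python3 -c "
from h import *
st();plan([.536,.018,.2975],0)"
```

```text
t 4.97 p [534.7 269.5 297.6] yaw 0.1 tilt 0.15 F [ 0.7  0.7 -2.2] T [ 0.01  0.04 -0.03] g 40.8 0.193 q6 1.89
plan [ 9.000e-01  2.515e+02 -1.000e-01] [-0.04 -0.15  0.08] t 4.97 q6 1.89
```

```bash
python3 -m crank '[[[0,20,0,0,0,-6,5],[0,55,0,0,0,-12,5],[0,95,0,0,0,-19,5],[0,135,0,0,0,-26,5],[0,175,0,0,0,-33,5],[0,212,0,0,0,-40,5],[0,238,0,0,0,-47,5],[1,251,0,0,0,-54,5]]]' 40 >/dev/null
python3 -m crank '[[[0,0,0,0,0,-6,5],[0,0,0,0,0,-12,5],[0,0,0,0,0,-18,5],[0,0,0,0,0,-24,5],[0,0,0,0,0,-30,5],[0,0,0,0,0,-30,5],[0,0,0,0,0,-30,5],[0,0,0,0,0,-30,5]]]' 40 >/dev/null
python3 - <<'E'
from h import *
st();plan([.536,.018,.2975],np.radians(84))
for n in('side','top'):
    m=vision.camera_model(n);im=vision.capture(n);cv2.imwrite(f'pics/{n}2.png',im[:,:,::-1])
    print(n,proj(m,[[.536,.018,.17],[.536,.018,.14]]))
im=cv2.imread('pics/side2.png');m=vision.camera_model('side');u,v=proj(m,[[.536,.018,.17]])[0].astype(int)
cv2.imwrite('pics/s2c.png',cv2.resize(im[v-60:v+60,u-60:u+60],None,fx=5,fy=5,interpolation=cv2.INTER_CUBIC))
E
```

```text
t 6.3 p [534.5  18.5 294.6] yaw 82.5 tilt 0.19 F [ 0.1 -0.8 -1.3] T [ 0.03  0.02 -0.01] g 40.8 0.195 q6 0.0
plan [-0.3  1.5 -2.9] [-0.19  0.   -1.54] t 6.3 q6 0.0
side [[265.13754053 166.74428158]
 [265.29466008 177.91802466]]
top [[238.25401859 213.91597595]
 [239.27718493 216.10740793]]
```

View pics/s2c.png

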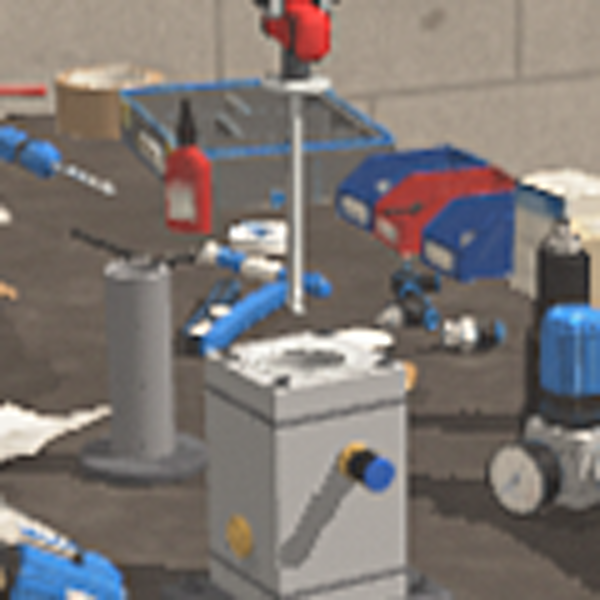

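The side crop shows the shank tip at (297,308) over the block, whose bore mouth is at about (308,358). The tip looks a few mm left of centre. I'll check tip against bore directly in the wrist view.

```bash
python3 - <<'E'
from h import *
st();m=vision.camera_model('wrist');im=vision.capture('wrist');cv2.imwrite('pics/w4.png',im[:,:,::-1])
t=np.radians(np.arange(0,360,10)); ring=np.c_[.536+.021*np.cos(t),.018+.021*np.sin(t),.14+0*t]
q=proj(m,ring);print(q.min(0),q.max(0),proj(m,[[.536,.018,.14],[.5345,.0185,.1685]]))
u,v=q.mean(0).astype(int);x0,y0=u-60,v-55
cr=cv2.resize(im[y0:y0+110,x0:x0+120],None,fx=5,fy=5,interpolation=cv2.INTER_CUBIC);print(x0,y0,cr.shape)
cv2.imwrite('pics/w4c.png',cr[:,:,::-1])
im=cv2.imread('pics/top0.png');m=vision.camera_model('top');g=cv2.cvtColor(im,cv2.COLOR_BGR2GRAY)
g=cv2.resize(g[190:250,215:270],None,fx=8,fy=8,interpolation=cv2.INTER_CUBIC);k=((g<140)*255).astype(np.uint8)
for c in cv2.findContours(k,cv2.RETR_LIST,cv2.CHAIN_APPROX_NONE)[0]:
    if 3000<cv2.contourArea(c)<30000:
        e=cv2.fitEllipse(c);p=((e[0][0]+.5)/8-.5+215,(e[0][1]+.5)/8-.5+190);print(p,e[1][0]/8,e[1][1]/8,onz(m,[p],.14)[0])
E
```

```text
t 6.4 p [535.   18.5 295.5] yaw 82.5 tilt 0.09 F [-0.3  0.3 -0.8] T [ 0.04  0.02 -0.  ] g 40.8 0.194 q6 0.0
[263.49673528 166.66292653] [306.20263199 208.26841582] [[284.86697047 187.85350872]
 [283.35545985 194.99773104]]
224 132 (550, 600, 3)
(239.0355396270752, 215.67596817016602) 14.286952018737793 14.9088134765625 [0.53719861 0.01869313 0.14      ]
```

View pics/w4c.png

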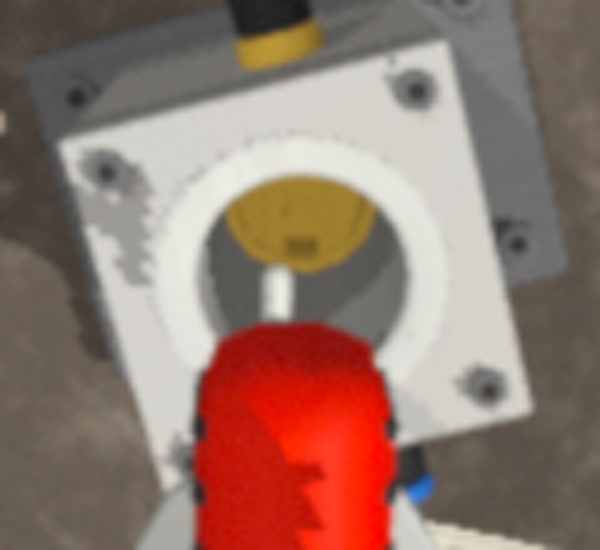

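The wrist crop shows the bore centre at about (304,280), the cap's slot end at (300,247), and the pin end at (278,268). So the tip sits left of the bore axis (towards −x) by about 4–5 mm, and the slot looks aligned with the tool. I'll quantify that.

```bash
python3 - <<'E'
from h import *
o=monitor.get_obs();m=vision.camera_model('wrist');r=R.from_rotvec(o['orientation']);print(o['ee_pos'])
def T(p): return o['ee_pos']+r.apply(np.array(p)/1e3)
c=lambda P:(proj(m,P)-[224,132])*5+2
print('pin end',c(T([[12,0,125],[12,2.5,125],[0,0,127.5]])))
print('handle far top edge',c(T([[38,-9,-30.7],[38,9,-30.7],[38,0,-7]])))
# per-mm sensitivities
print((c(T([[13,0,125]]))-c(T([[12,0,125]]))), (c(T([[12,1,125]]))-c(T([[12,0,125]]))))
print('bore c',c([[.536,.018,.14],[.536,.018+.021,.14],[.536-.021,.018,.14],[.536,.018,.052],[.536,.018+.0195,.052],[.5344,.032,.052]]))
E
```

```text
[0.53515493 0.01846901 0.29586627]
pin end [[300.52213017 254.05163684]
 [314.65298895 254.03950297]
 [300.41753064 316.07165697]]
handle far top edge [[202.3986789  360.37898871]
 [417.1664673  360.1848364 ]
 [307.31655399 291.80102129]]
[[ 3.06664231e-03 -5.53610818e+00]] [[ 5.65237840e+00 -4.98827855e-03]]
bore c [[305.01153054 280.90249129]
 [291.0167053  175.87619653]
 [199.38977865 294.47568676]
 [302.67728306 196.79539977]
 [292.33746169 118.33483581]
 [288.79057868 141.52850702]]
```

```bash
python3 -m crank '[[[1.5,4.5,0,0,0,-1,5],[1.5,4.5,15,0,0,-1,5],[1.5,4.5,35,0,0,-1,5],[1.5,4.5,55,0,0,-1,5],[1.5,4.5,75,0,0,-1,5],[1.5,4.5,92,0,0,-1,5],[1.5,4.5,104,0,0,-1,5],[1.5,4.5,108,0,0,-1,5]]]' 40 >/dev/null
python3 -c "
from h import *
st()"
python3 -m crank '[[[0,0,1,0,0,0,5],[0,0,2,0,0,0,5],[0,0,3,0,0,0,5],[0,0,4,0,0,0,5],[0,0,5,0,0,0,5],[0,0,5,0,0,0,5],[0,0,5,0,0,0,5],[0,0,5,0,0,0,5]]]' 40 >/dev/null
python3 -c "
from h import *
st()"
```

```text
t 7.12 p [538.7  19.5 186. ] yaw 83.6 tilt 0.24 F [-0.1 -0.1 -2. ] T [0.03 0.03 0.04] g 40.8 0.196 q6 -0.01
t 7.78 p [540.1  19.3 183.7] yaw 83.6 tilt 0.02 F [ 0.1 -0.8 -1.5] T [-0.06  0.04  0.03] g 40.8 0.195 q6 -0.01
```

```bash
python3 -m crank '[[[0,0,0.5,0,0,0,5],[0,0,1,0,0,0,5],[0,0,1.5,0,0,0,5],[0,0,2,0,0,0,5],[0,0,2.5,0,0,0,5],[0,0,3,0,0,0,5],[0,0,3,0,0,0,5],[0,0,3,0,0,0,5]]]' 40 >/dev/null
python3 -c "
from h import *
st()"
python3 -m crank '[[[0,0,0.5,0,0,0,5],[0,0,0.5,0,0,0,5],[0,0,1,0,0,0,5],[0,0,1,0,0,0,5],[0,0,1.5,0,0,0,5],[0,0,1.5,0,0,0,5],[0,0,1.5,0,0,0,5],[0,0,1.5,0,0,0,5]]]' 40 >/dev/null
python3 -c "
from h import *
st()"
```

```text
t 8.45 p [540.   19.3 180.4] yaw 83.6 tilt 0.01 F [-0.   0.4 -2.2] T [ 0.01  0.02 -0.02] g 40.8 0.193 q6 -0.01
t 9.12 p [540.1  19.3 179. ] yaw 83.6 tilt 0.0 F [ 0.  -0.3 -2.2] T [-0.03 -0.03 -0.02] g 40.8 0.189 q6 -0.01
```

```bash
for i in 1; do python3 -m crank '[[[0,0,0.5,0,0,0,5],[0,0,0.5,0,0,0,5],[0,0,1,0,0,0,5],[0,0,1,0,0,0,5],[0,0,1.5,0,0,0,5],[0,0,1.5,0,0,0,5],[0,0,1.5,0,0,0,5],[0,0,1.5,0,0,0,5]]]' 40 >/dev/null; done
python3 -c "
from h import *
st()"
```

```text
t 9.78 p [540.   19.3 177.4] yaw 83.6 tilt 0.0 F [-0.5 -0.5 -1.9] T [ 0.01 -0.03 -0.01] g 40.8 0.194 q6 -0.01
```

```bash
for i in 1; do python3 -m crank '[[[0,0,0.5,0,0,0,5],[0,0,0.5,0,0,0,5],[0,0,1,0,0,0,5],[0,0,1,0,0,0,5],[0,0,1.5,0,0,0,5],[0,0,1.5,0,0,0,5],[0,0,1.5,0,0,0,5],[0,0,1.5,0,0,0,5]]]' 40 >/dev/null; done
python3 -c "
from h import *
st()"
```

```text
t 10.45 p [540.   19.3 175.9] yaw 83.6 tilt 0.0 F [-0.4  0.4 -1.7] T [-0.01  0.   -0.02] g 40.8 0.19 q6 -0.01
```

```bash
python3 -m crank '[[[0,0,0.5,0,0,0,5],[0,0,1,0,0,0,5],[0,0,1.5,0,0,0,5],[0,0,2,0,0,0,5],[0,0,2.5,0,0,0,5],[0,0,3,0,0,0,5],[0,0,3,0,0,0,5],[0,0,3,0,0,0,5]]]' 40 >/dev/null
python3 -c "
from h import *
st()"
```

```text
t 11.12 p [540.   19.3 172.9] yaw 83.6 tilt 0.01 F [-0.1 -0.8 -1.8] T [ 0.04  0.04 -0.01] g 40.8 0.2 q6 -0.01
```

```bash
python3 -m crank '[[[0,0,0.5,0,0,0,5],[0,0,1,0,0,0,5],[0,0,1.5,0,0,0,5],[0,0,2,0,0,0,5],[0,0,2.5,0,0,0,5],[0,0,3,0,0,0,5],[0,0,3,0,0,0,5],[0,0,3,0,0,0,5]]]' 40 >/dev/null
python3 -c "
from h import *
st()"
```

```text
t 11.78 p [540.   19.3 169.9] yaw 83.6 tilt 0.0 F [-0.2  0.  -1.2] T [-0.   -0.04 -0.04] g 40.8 0.194 q6 -0.01
```

It dropped straight through the slot. Now deeper, into the hollow.

```bash
python3 -m crank '[[[0,0,1.5,0,0,0,5],[0,0,3,0,0,0,5],[0,0,4.5,0,0,0,5],[0,0,6,0,0,0,5],[0,0,7.5,0,0,0,5],[0,0,8.5,0,0,0,5],[0,0,8.5,0,0,0,5],[0,0,8.5,0,0,0,5]]]' 40 >/dev/null
python3 -c "
from h import *
st()"
```

```text
t 12.45 p [540.   19.3 161.3] yaw 83.6 tilt 0.01 F [ 0.5  0.8 -2. ] T [0.03 0.02 0.01] g 40.8 0.195 q6 -0.01
```

```bash
python3 -m crank '[[[-0.5,0.2,0,0,0,7,5],[-1,0.35,0,0,0,14,5],[-1.5,0.4,0,0,0,21,5],[-2,0.4,0,0,0,28,5],[-2.5,0.4,0,0,0,35,5],[-3,0.3,0,0,0,42,5],[-3.5,0.2,0,0,0,48,5],[-3.9,0,0,0,0,54,5]]]' 40 >/dev/null
python3 -c "
from h import *
st()"
python3 -m crank '[[[-0.5,0.2,0,0,0,7,5],[-1,0.35,0,0,0,14,5],[-1.5,0.4,0,0,0,21,5],[-2,0.4,0,0,0,28,5],[-2.5,0.4,0,0,0,35,5],[-2.6,0.4,0,0,0,36,5],[-2.6,0.4,0,0,0,36,5],[-2.6,0.4,0,0,0,36,5]]]' 40 >/dev/null
python3 -c "
from h import *
st()"
```

```text
t 13.12 p [539.7  15.4 161.6] yaw 29.3 tilt 0.02 F [ 0.1 -0.2 -1.3] T [0.02 0.02 0.  ] g 40.8 0.194 q6 0.93
t 13.78 p [537.6  13.8 161.5] yaw -6.3 tilt 0.01 F [-0.6 -0.6 -2.8] T [ 0.01  0.   -0.01] g 40.8 0.193 q6 1.54
```

```bash
python3 -m crank '[[[0,0,-1.5,0,0,0,5],[0,0,-3,0,0,0,5],[0,0,-4.5,0,0,0,5],[0,0,-5.5,0,0,0,5],[0,0,-6.5,0,0,0,5],[0,0,-7.5,0,0,0,5],[0,0,-8.5,0,0,0,5],[0,0,-8.5,0,0,0,5]]]' 40 >/dev/null
python3 -c "
from h import *
st()"
python3 -m crank '[[[0,0,-0.5,0,0,0,5],[0,0,-1,0,0,0,5],[0,0,-1.5,0,0,0,5],[0,0,-2,0,0,0,5],[0,0,-2.5,0,0,0,5],[0,0,-3,0,0,0,5],[0,0,-3.5,0,0,0,5],[0,0,-4,0,0,0,5]]]' 40 >/dev/null
python3 -c "
from h import *
st()"
```

```text
t 14.45 p [537.7  13.8 170.2] yaw -6.4 tilt 0.03 F [ 0.7  0.7 -0.1] T [ 0.03  0.01 -0.02] g 40.8 0.191 q6 1.55
t 15.12 p [536.   14.1 171.9] yaw -6.4 tilt 0.23 F [  1.5   1.1 -13.8] T [ 0.07 -0.26  0.  ] g 39.4 0.195 q6 1.55
```

```bash
python3 -m crank '[[[0,0,-0.5,0,0,0,5],[0,0,-1,0,0,0,5],[0,0,-1.5,0,0,0,5],[0,0,-2,0,0,0,5],[0,0,-3,0,0,0,5],[0,0,-4,0,0,0,5],[0,0,-5,0,0,0,5],[0,0,-6,0,0,0,5]]]' 40 >/dev/null
python3 -c "
from h import *
st()"
```

```text
t 15.78 p [537.4  13.9 180. ] yaw -6.4 tilt 0.02 F [  0.4   0.3 -13.5] T [ 0.11  0.05 -0.03] g 39.4 0.194 q6 1.55
```

```bash
python3 -m crank '[[[0,0,-2,0,0,0,5],[0,0,-5,0,0,0,5],[0,0,-9,0,0,0,5],[0,0,-14,0,0,0,5],[0,0,-19,0,0,0,5],[0,0,-24,0,0,0,5],[0,0,-29,0,0,0,5],[0,0,-34,0,0,0,5]]]' 40 >/dev/null
python3 -c "
from h import *
st()"
python3 -m crank '[[[0,0,-5,0,0,0,5],[0,0,-11,0,0,0,5],[0,0,-17,0,0,0,5],[0,0,-24,0,0,0,5],[0,0,-31,0,0,0,5],[0,0,-38,0,0,0,5],[0,0,-45,0,0,0,5],[0,0,-50,0,0,0,5]]]' 40 >/dev/null
python3 -c "
from h import *
st()"
```

```text
t 16.45 p [537.3  13.8 214.3] yaw -6.4 tilt 0.02 F [ -0.2   0.4 -16.8] T [ 0.1  -0.   -0.04] g 39.3 0.192 q6 1.55
t 17.12 p [537.8  13.8 265.1] yaw -6.4 tilt 0.05 F [ -0.4  -0.4 -17.3] T [0.17 0.11 0.02] g 39.5 0.195 q6 1.55
```

```bash
python3 -m crank '[[[0,0,-4,0,0,0,5],[0,0,-8,0,0,0,5],[0,0,-12,0,0,0,5],[0,0,-16,0,0,0,5],[0,0,-20,0,0,0,5],[0,0,-24,0,0,0,5],[0,0,-28,0,0,0,5],[0,0,-32,0,0,0,5]]]' 40 >/dev/null
python3 -m crank '[[[0,0,-3,0,0,0,5],[0,0,-7,0,0,0,5],[0,0,-12,0,0,0,5],[0,0,-17,0,0,0,5],[0,0,-22,0,0,0,5],[0,0,-27,0,0,0,5],[0,0,-30,0,0,0,5],[0,0,-30,0,0,0,5]]]' 40 >/dev/null
python3 - <<'E'
from h import *
st();m=vision.camera_model('side');im=vision.capture('side')
P=[[.536,.018,.185],[.477,-.215,.024]];print(proj(m,P)); plan([.477,-.215,.3275],np.radians(-6.4))
u,v=proj(m,P)[0].astype(int);im[v,u]=0
cv2.imwrite('pics/s3.png',cv2.resize(im[v-70:v+80,u-70:u+80],None,fx=4,fy=4,interpolation=cv2.INTER_CUBIC)[:,:,::-1])
t=vision.camera_model('top');i0=cv2.imread('pics/top0.png')
hsv=cv2.cvtColor(i0,cv2.COLOR_BGR2HSV);print(hsv[243,321],hsv[240,310])
E
```

```text
t 18.45 p [538.1  13.8 327.1] yaw -6.4 tilt 0.11 F [ 0.8 -0.2 -3.9] T [-0.02 -0.01 -0.03] g 41.0 0.196 q6 1.55
[[265.05809005 161.09375225]
 [281.77355397 259.05508288]]
plan [-34.9 234.1  -1.1] [ 0.   -0.06 -0.01] t 18.5 q6 1.55
[110 177 134] [110 182 207]
```

View pics/s3.png

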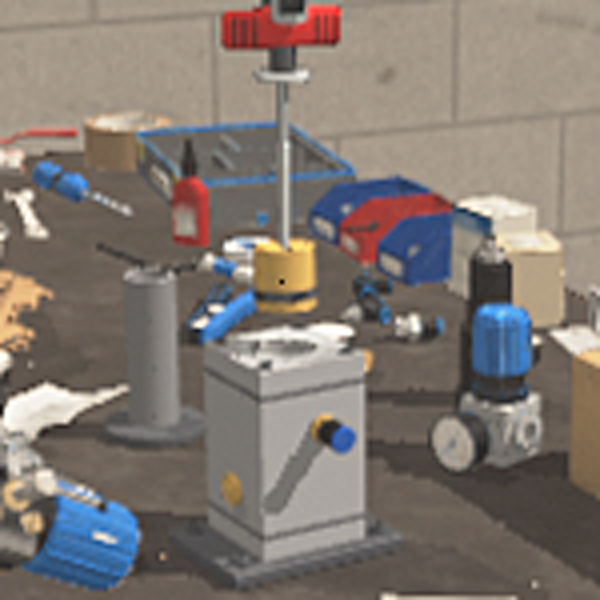

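The cartridge hangs upright on the extractor at crop (286,275), clear above the block at (285,345). Next I'll carry it gently towards the rack, stopping short so the wrist camera looks down on the free pocket.

```bash
python3 -m crank '[[[-2,5,0,0,0,0,5],[-7,16,0,0,0,0,5],[-14,32,0,0,0,0,5],[-22,51,0,0,0,0,5],[-31,71,0,0,0,0,5],[-40,91,0,0,0,0,5],[-49,111,0,0,0,0,5],[-58,131,0,0,0,0,5]]]' 40 >/dev/null
python3 -m crank '[[[-9,20,0,0,0,0,5],[-18,40,0,0,0,0,5],[-27,60,0,0,0,0,5],[-35,79,0,0,0,0,5],[-41,94,0,0,0,0,5],[-46,105,0,0,0,0,5],[-48,110,0,0,0,0,5],[-49,111,0,0,0,0,5]]]' 40 >/dev/null
python3 -m crank '[[[0,0,0,0,0,0,5],[0,0,0,0,0,0,5],[0,0,0,0,0,0,5],[0,0,0,0,0,0,5],[0,0,0,0,0,0,5],[0,0,0,0,0,0,5],[0,0,0,0,0,0,5],[0,0,0,0,0,0,5]]]' 40 >/dev/null
python3 - <<'E'
from h import *
st();m=vision.camera_model('wrist');im=vision.capture('wrist');cv2.imwrite('pics/w5.png',im[:,:,::-1])
P=[[.477,-.216,.024],[.4905,-.278,.061]];print(proj(m,P))
hsv=cv2.cvtColor(im,cv2.COLOR_RGB2HSV)
u,v=proj(m,P)[0].astype(int)
c=blobs(im,(100,120,50),(125,255,255),(0,0,559,419),300)[0];r=cv2.minAreaRect(c);b=cv2.boxPoints(r);print(r,onz(m,b,.024).round(4).tolist(),onz(m,b,.024).mean(0))
g=hsv[...,2];print(g[v,u-40:u+44:4].tolist(),g[v-40:v+44:4,u].tolist())
e=cv2.Canny(cv2.GaussianBlur(g,(5,5),0),30,70)
cc=cv2.HoughCircles(cv2.GaussianBlur(g[v-60:v+60,u-60:u+60],(3,3),0),cv2.HOUGH_GRADIENT,1,30,param1=70,param2=12,minRadius=15,maxRadius=28)
if cc is not None:
    for x,y,q in cc[0][:3]: print(x+u-60,y+v-60,q,onz(m,[(x+u-60,y+v-60)],.024))
E
```

```text
t 20.5 p [ 404.3 -214.6  325.9] yaw -6.4 tilt 0.0 F [-0.7 -0.2 -4.8] T [0.02 0.01 0.02] g 41.0 0.194 q6 1.0
[[276.66862357 108.42277619]
 [325.54046165  91.4516885 ]]
((301.2884521484375, 100.25389862060547), (60.42845153808594, 108.61758422851562), 71.33308410644531) [[0.5071, -0.1711, 0.024], [0.5347, -0.3088, 0.024], [0.4605, -0.3301, 0.024], [0.4298, -0.1866, 0.024]] [ 0.48301481 -0.24915278  0.024     ]
[107, 81, 86, 223, 229, 229, 197, 210, 213, 228, 229, 171, 171, 171, 172, 163, 171, 172, 171, 143, 95] [77, 72, 64, 226, 229, 228, 164, 171, 170, 208, 229, 229, 227, 209, 208, 221, 228, 229, 177, 71, 66]
277.5 107.5 18.1 [[ 0.47805716 -0.21724268  0.024     ]]
324.5 93.5 18.2 [[ 0.48895888 -0.28112495  0.024     ]]
```

```bash
python3 -m crank '[[[4,0,0,0,0,0,5],[14,0,0,0,0,0,5],[28,-1,0,0,0,0,5],[42,-1,0,0,0,0,5],[56,-2,0,0,0,0,5],[68,-2,0,0,0,0,5],[74,-2,0,0,0,0,5],[75,-2,0,0,0,0,5]]]' 40 >/dev/null
python3 -m crank '[[[0,0,5,0,0,0,5],[0,0,17,0,0,0,5],[0,0,32,0,0,0,5],[0,0,47,0,0,0,5],[0,0,62,0,0,0,5],[0,0,77,0,0,0,5],[0,0,88,0,0,0,5],[0,0,92,0,0,0,5]]]' 40 >/dev/null
python3 - <<'E'
from h import *
vision.capture('top')
st();plan([.4793,-.221,.22],np.radians(-6.4))
# cartridge in both fixed views
ms=vision.camera_model('side');im=vision.capture('side');cv2.imwrite('pics/s4.png',im[:,:,::-1])
u,v=proj(ms,[[.4777,-.217,.095]])[0].astype(int);print('exp',u,v)
for c in blobs(im,(15,100,60),(32,255,255),(u-30,v-30,u+30,v+40),30):
    x,y,w,h=cv2.boundingRect(c);P=[(x+w/2-.5,y+h/2-.5)];print('cart',x,y,w,h)
im=vision.capture('top');cv2.imwrite('pics/t4.png',im[:,:,::-1])
print('pocket px side',proj(ms,[[.4777,-.217,.024],[.49,-.2805,.061]]))
for c in blobs(im:=cv2.imread('pics/s4.png')[:,:,::-1].copy(),(20,120,120),(35,255,255),(270,220,330,290),30): print('yellowblob',cv2.boundingRect(c))
E
```

```text
t 21.93 p [ 477.1 -220.2  231.1] yaw -6.4 tilt 0.29 F [ 0.1  0.8 -6. ] T [-0.04  0.02 -0.03] g 40.9 0.195 q6 1.09
plan [ 2.3  0.6 11. ] [-0.13  0.26 -0.03] t 21.93 q6 1.09
exp 282 230
cart 291 252 19 18
cart 273 220 18 18
pocket px side [[282.42537161 259.35649347]
 [299.97918594 254.64057864]]
yellowblob (291, 253, 19, 14)
yellowblob (284, 221, 6, 15)
```

```bash
python3 -m crank '[[[0.5,0,4,0,0,0,5],[0.5,0,12,0,0,0,5],[0.5,0,20,0,0,0,5],[0.5,0,28,0,0,0,5],[0.5,0,35,0,0,0,5],[0.5,0,40,0,0,0,5],[0.5,0,43,0,0,0,5],[0.5,0,43,0,0,0,5]]]' 40 >/dev/null
python3 -c "
from h import *
st()"
python3 -m crank '[[[0,0,2,0,0,0,5],[0,0,4,0,0,0,5],[0,0,6,0,0,0,5],[0,0,8,0,0,0,5],[0,0,10,0,0,0,5],[0,0,12,0,0,0,5],[0,0,12,0,0,0,5],[0,0,12,0,0,0,5]]]' 40 >/dev/null
python3 -c "
from h import *
st()"
```

```text
t 22.7 p [ 478.9 -220.8  189.7] yaw -6.4 tilt 0.12 F [-0.2  0.2 -4.8] T [ 0.03 -0.05 -0.02] g 41.0 0.199 q6 1.09
t 23.37 p [ 479.3 -221.1  178.7] yaw -6.4 tilt 0.03 F [ 0.3  0.3 -4.4] T [-0.02 -0.04 -0.05] g 40.9 0.192 q6 1.09
```

```bash
python3 -m crank '[[[0,0,2,0,0,0,5],[0,0,4,0,0,0,5],[0,0,6,0,0,0,5],[0,0,8,0,0,0,5],[0,0,10,0,0,0,5],[0,0,12,0,0,0,5],[0,0,13,0,0,0,5],[0,0,14,0,0,0,5]]]' 40 >/dev/null
python3 -c "
from h import *
st()"
python3 -m crank '[[[0,0,1,0,0,0,5],[0,0,2,0,0,0,5],[0,0,3,0,0,0,5],[0,0,4,0,0,0,5],[0,0,5,0,0,0,5],[0,0,6,0,0,0,5],[0,0,6,0,0,0,5],[0,0,6,0,0,0,5]]]' 40 >/dev/null
python3 -c "
from h import *
st()"
```

```text
t 24.03 p [ 479.7 -221.7  165.2] yaw -6.4 tilt 0.08 F [ 0.4  0.7 -2.3] T [-0.08  0.08 -0.02] g 41.2 0.193 q6 1.09
t 24.7 p [ 479.4 -221.1  158.8] yaw -6.4 tilt 0.01 F [-0.2  0.5 -1.6] T [-0.05  0.01 -0.03] g 41.3 0.194 q6 1.09
```

```bash
python3 -m crank '[[[0.5,-0.3,3,0,0,-7,5],[0.9,-0.6,3,0,0,-14,5],[1.2,-0.9,3,0,0,-21,5],[1.6,-1.3,3,0,0,-28,5],[1.8,-1.8,3,0,0,-35,5],[2.1,-2.2,3,0,0,-42,5],[2.2,-2.7,3,0,0,-48,5],[2.3,-3.1,3,0,0,-54,5]]]' 40 >/dev/null
python3 -c "
from h import *
st()"
python3 -m crank '[[[0.5,-0.3,0,0,0,-7,5],[0.9,-0.6,0,0,0,-14,5],[1.2,-0.9,0,0,0,-21,5],[1.6,-1.3,0,0,0,-28,5],[1.8,-1.8,0,0,0,-35,5],[1.9,-1.8,0,0,0,-36,5],[1.9,-1.8,0,0,0,-36,5],[1.9,-1.8,0,0,0,-36,5]]]' 40 >/dev/null
python3 -c "
from h import *
st()"
```

```text
t 25.37 p [ 482.  -218.4  156. ] yaw 47.9 tilt 0.01 F [-0.2  0.1 -0.4] T [-0.02  0.06 -0.03] g 41.3 0.193 q6 0.15
t 26.03 p [ 482.  -215.7  155.9] yaw 83.5 tilt 0.0 F [ 0.1 -0.3 -2.7] T [ 0.    0.08 -0.01] g 41.3 0.199 q6 -0.47
```

```bash
python3 -m crank '[[[0,0,-1.5,0,0,0,5],[0,0,-3,0,0,0,5],[0,0,-4.5,0,0,0,5],[0,0,-6,0,0,0,5],[0,0,-7,0,0,0,5],[0,0,-8,0,0,0,5],[0,0,-9,0,0,0,5],[0,0,-9,0,0,0,5]]]' 40 >/dev/null
python3 -c "
from h import *
st()"
python3 -m crank '[[[0,0,-0.5,0,0,0,5],[0,0,-1,0,0,0,5],[0,0,-1.5,0,0,0,5],[0,0,-2,0,0,0,5],[0,0,-2.5,0,0,0,5],[0,0,-3,0,0,0,5],[0,0,-3,0,0,0,5],[0,0,-3,0,0,0,5]]]' 40 >/dev/null
python3 -c "
from h import *
st()
vision.capture('side');vision.capture('side');st()"
```

```text
t 26.7 p [ 482.1 -215.8  165.2] yaw 83.6 tilt 0.02 F [-0.9 -0.2 -1.5] T [ 0.01  0.08 -0.03] g 41.3 0.19 q6 -0.47
t 27.37 p [ 482.1 -215.7  168. ] yaw 83.6 tilt 0.01 F [-0.7 -0.1 -1.6] T [0.   0.1  0.01] g 41.3 0.194 q6 -0.47
t 27.47 p [ 482.  -215.7  167.9] yaw 83.6 tilt 0.0 F [-0.4  0.2 -1.8] T [ 0.01  0.04 -0.03] g 41.3 0.193 q6 -0.47
```

```bash
python3 -m crank '[[[0,0,-1,0,0,0,5],[0,0,-2.5,0,0,0,5],[0,0,-4,0,0,0,5],[0,0,-6,0,0,0,5],[0,0,-8,0,0,0,5],[0,0,-11,0,0,0,5],[0,0,-14,0,0,0,5],[0,0,-17,0,0,0,5]]]' 40 >/dev/null
python3 -c "
from h import *
st()"
python3 -m crank '[[[0,0,-5,0,0,0,5],[0,0,-10,0,0,0,5],[0,0,-20,0,0,0,5],[0,0,-35,0,0,0,5],[0,0,-55,0,0,0,5],[0,0,-80,0,0,0,5],[0,0,-100,0,0,0,5],[0,0,-112,0,0,0,5]]]' 40 >/dev/null
python3 - <<'E'
from h import *
st();ms=vision.camera_model('side');im=vision.capture('side');cv2.imwrite('pics/s5.png',im[:,:,::-1])
print(proj(ms,[[.4777,-.217,.046],[.4777,-.217,.006]]))
for c in blobs(im,(15,100,60),(32,255,255),(255,200,320,290),20): print(cv2.boundingRect(c))
plan([.5347,.2698,.2975],np.radians(84))
E
```

```text
t 28.13 p [ 482.1 -215.8  185.4] yaw 83.6 tilt 0.02 F [-0.2 -0.6 -1.2] T [ 0.01  0.   -0.02] g 41.3 0.19 q6 -0.47
t 28.8 p [ 483.2 -216.4  300.9] yaw 83.6 tilt 0.31 F [ 0.5 -1.1 -0. ] T [-0.05 -0.   -0.02] g 41.3 0.194 q6 -0.47
[[282.40219888 250.45401308]
 [282.4441144  266.55672592]]
(274, 247, 36, 28)
plan [489.4  -4.    3.2] [ 0.45  0.23 -0.41] t 28.85 q6 -0.47
```

```bash
python3 -m crank '[[[10,0,0,0,0,7,5],[35,0,0,0,0,14,5],[65,0,0,0,0,21,5],[100,0,0,0,0,28,5],[135,-1,0,0,0,35,5],[170,-2,0,0,0,42,5],[205,-2,0,0,0,48,5],[240,-2,0,0,0,54,5]]]' 40 >/dev/null
python3 -c "
from h import *
st();plan([.5347,.2698,.2975],0)"
```

```text
t 29.52 p [506.1  23.9 296.1] yaw 29.3 tilt 0.07 F [ 0.5 -0.3 -1.8] T [-0.04 -0.05 -0.03] g 41.3 0.195 q6 0.94
plan [ 145.4 -200.3   -1.4] [-2.000e-02  7.000e-02  2.934e+01] t 29.52 q6 0.94
```

```bash
python3 -m crank '[[[20,-28,0,0,0,7,5],[44,-60,0,0,0,14,5],[68,-94,0,0,0,21,5],[92,-127,0,0,0,28,5],[114,-157,0,0,0,29.3,5],[131,-180,0,0,0,29.3,5],[141,-194,0,0,0,29.3,5],[145,-200,0,0,0,29.3,5]]]' 40 >/dev/null
python3 -m crank '[[[0,0,0,0,0,0,5],[0,0,0,0,0,0,5],[0,0,0,0,0,0,5],[0,0,0,0,0,0,5],[0,0,0,0,0,0,5],[0,0,0,0,0,0,5],[0,0,0,0,0,0,5],[0,0,0,0,0,0,5]]]' 40 >/dev/null
python3 -c "
from h import *
st();plan([.5347,.2698,.138],0)"
```

```text
t 30.85 p [533.8 267.5 297.1] yaw 0.4 tilt 0.01 F [-1.  -0.3 -1.1] T [ 0.05  0.03 -0.02] g 41.3 0.193 q6 1.88
plan [  0.9  -2.3 159.1] [-0.   -0.01  0.35] t 30.85 q6 1.88
```

```bash
python3 -m crank '[[[1,-2.3,0,0,0,0.3,5],[1,-2.3,6,0,0,0.3,5],[1,-2.3,14,0,0,0.3,5],[1,-2.3,22,0,0,0.3,5],[1,-2.3,28,0,0,0.3,5],[1,-2.3,32,0,0,0.3,5],[1,-2.3,34,0,0,0.3,5],[1,-2.3,34,0,0,0.3,5]]]' 40 >/dev/null
python3 -c "
from h import *
st()"
python3 -m crank '[[[0,0,2,0,0,0,5],[0,0,4,0,0,0,5],[0,0,6,0,0,0,5],[0,0,9,0,0,0,5],[0,0,12,0,0,0,5],[0,0,15,0,0,0,5],[0,0,18,0,0,0,5],[0,0,20,0,0,0,5]]]' 40 >/dev/null
python3 -c "
from h import *
st()"
```

```text
t 31.52 p [534.2 270.1 261.9] yaw 0.1 tilt 0.1 F [-0.3 -0.2 -1.5] T [ 0.01 -0.02 -0.01] g 41.3 0.194 q6 1.89
t 32.18 p [534.4 270.2 242.3] yaw 0.1 tilt 0.05 F [ 0.  -0.1 -1.6] T [-0.01  0.01  0.03] g 41.3 0.198 q6 1.89
```

Tip is inside the stand, with no contact force. On down.

```bash
python3 -m crank '[[[0,0,6,0,0,0,5],[0,0,16,0,0,0,5],[0,0,28,0,0,0,5],[0,0,40,0,0,0,5],[0,0,52,0,0,0,5],[0,0,64,0,0,0,5],[0,0,73,0,0,0,5],[0,0,78,0,0,0,5]]]' 40 >/dev/null
python3 -c "
from h import *
st()"
python3 -m crank '[[[0,0,4,0,0,0,5],[0,0,8,0,0,0,5],[0,0,12,0,0,0,5],[0,0,16,0,0,0,5],[0,0,19,0,0,0,5],[0,0,21,0,0,0,5],[0,0,22,0,0,0,5],[0,0,22,0,0,0,5]]]' 40 >/dev/null
python3 -c "
from h import *
st()"
```

```text
t 32.85 p [533.5 269.9 162.4] yaw 0.1 tilt 0.2 F [-0.5 -0.5 -2. ] T [ 0.04 -0.01  0.02] g 41.3 0.196 q6 1.89
t 33.52 p [534.6 270.2 142.8] yaw 0.1 tilt 0.01 F [ 0.  -0.1 -2.1] T [0.06 0.03 0.01] g 41.3 0.192 q6 1.89
```

```bash
python3 -m crank '[[[0,0,1,0,0,0,5],[0,0,2,0,0,0,5],[0,0,3,0,0,0,5],[0,0,4,0,0,0,5],[0,0,4.5,0,0,0,5],[0,0,5,0,0,0,5],[0,0,5,0,0,0,5],[0,0,5,0,0,0,5]]]' 40 >/dev/null
python3 -c "
from h import *
st()"
```

```text
t 34.18 p [534.7 270.3 137.9] yaw 0.1 tilt 0.0 F [ 0.1  0.4 -1.6] T [ 0.02 -0.03 -0.05] g 41.3 0.194 q6 1.89
```

```bash
python3 -m crank '[[[0,0,0.5,0,0,0,5],[0,0,0.8,0,0,0,5],[0,0,0.8,0,0,0,5],[0,0,0.8,0,0,0,25],[0,0,0.8,0,0,0,30],[0,0,0.8,0,0,0,60],[0,0,0.8,0,0,0,100],[0,0,0.8,0,0,0,100]]]' >/dev/null
python3 -m crank '[[[0,0,0,0,0,0,100],[0,0,0,0,0,0,100],[0,0,0,0,0,0,100],[0,0,-5,0,0,0,100],[0,0,-20,0,0,0,100],[0,0,-45,0,0,0,100],[0,0,-80,0,0,0,100],[0,0,-110,0,0,0,100]]]' >/dev/null
python3 -m crank '[[[-10,0,0,0,0,0,100],[-30,0,0,0,0,0,100],[-50,0,0,0,0,0,100],[-60,0,0,0,0,0,100],[-60,0,0,0,0,0,100],[-60,0,0,0,0,0,100],[-60,0,0,0,0,0,100],[-60,0,0,0,0,0,100]]]' >/dev/null
python3 - <<'E'
from h import *
st()
ms,mt=vision.camera_model('side'),vision.camera_model('top');s,t=vision.capture('side'),vision.capture('top')
m=vision.camera_model('wrist');w=vision.capture('wrist')
a=cv2.resize(s[100:290,190:340],None,fx=2.8,fy=2.8);b=cv2.resize(w,(374,280));
u,v=proj(mt,[[.483,-.249,.03]])[0].astype(int);c=cv2.resize(t[v-35:v+35,u-46:u+47],(374,252))
k=np.vstack([b,c]);out=np.hstack([a[:532],k[:a.shape[0]]]) ;print(out.shape)
cv2.imwrite('pics/end.png',out[:,:,::-1])
for x in blobs(w,(-8,120,60),(8,255,255),(180,60,380,400))[:1]:
    r=cv2.minAreaRect(x);print(r,onz(m,cv2.boxPoints(r),.168).mean(0))
for x in blobs(t,(15,100,60),(32,255,255),(300,215,370,270),15):
    r=cv2.minEnclosingCircle(x);print('top',r,onz(mt,[r[0]],.046))
E
```

```text
t 36.18 p [475.5 270.1 247.1] yaw 0.1 tilt 0.03 F [0.1 0.2 0.5] T [-0.01  0.02  0.05] g 0.0 1.003 q6 1.93
(532, 794, 3)
((281.0, 131.0), (106.0, 26.0), 90.0) [0.53259767 0.27065627 0.168     ]
top ((343.08953857421875, 238.776123046875), 7.4473371505737305) [[ 0.48899745 -0.2781638   0.046     ]]
top ((321.9193420410156, 242.66128540039062), 6.978771686553955) [[ 0.47719883 -0.21608657  0.046     ]]
```

View pics/end.png

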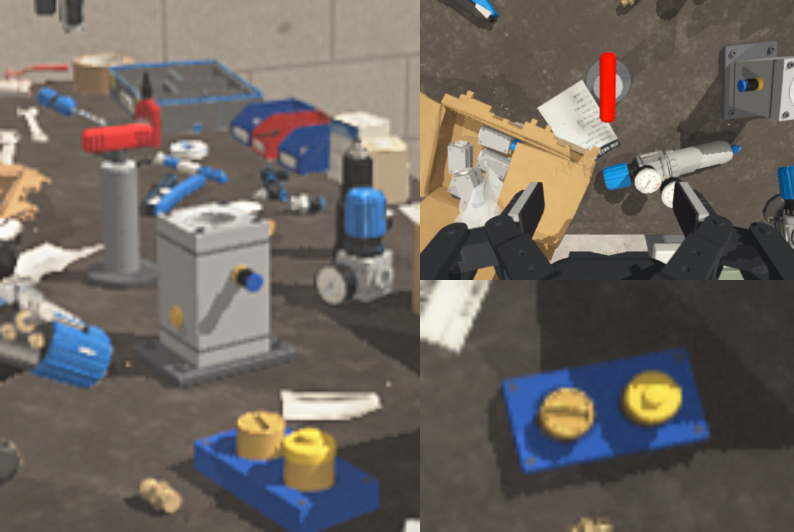

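The composite shows the cartridge upright in the free pocket (side panel (260,435), top panel (567,412)) and measured at (0.477, −0.216). The extractor is seated in its stand (side panel (120,140)) and the gripper is clear.

```bash
python3 -c "
from station import robot
print(robot.job_done())"
```

```text
the job is handed in; nothing more can be done
None
```

The job is handed in, with no verdict returned: the last pictures show the old cartridge standing upright in the rack's free pocket, the extractor back in its stand, and the gripper clear of everything, at about 36 s of the 72 s limit.

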